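# Blank off the open push-fit port of a gas manifold

## Task

Blank off the open port of the gas manifold: take the loose steel plug from its stand and push it straight down into the open push-fit fitting until you feel it click and then meet the soft seal below. About 10 N is plenty: 15 N on the seal crushes it. Then tug the plug upward until its locked teeth come up against their stop, 4 mm higher, and let go, leaving it upright in the port; do not force the fitting with more than 30 N and leave the things lying around where they are.

Things in the scene. Friction and masses are not known exactly. Their poses are not given: they have to be found in the camera images.
- plug_head (a point): Centre of the round aluminium head of the loose plug, 58 mm above the plug's tip; z points up along the plug. The head is 20 mm in diameter and 40 mm long (38 to 78 mm above the tip); below it is a flange 26 mm in diameter, 4 mm thick (34 to 38 mm above the tip). The plug starts upright in its stand, the flange resting on the stand's top.
- plug_tip (a point): The lowest point of the plug, on its axis; z points up along the plug. The steel shank (tip to flange, 34 mm) is 14 mm in diameter, with a groove (9 mm diameter, 8 to 17 mm above the tip) and a tapered end (8 mm diameter at the very tip, full 14 mm from 4 mm up).
- plug: The whole loose plug, 78 mm long, about 50 to 100 g; its origin is at its tip, z up along the plug.
- stand: Fixed grey block 64x64 mm, 40 mm high, with a hole of 18 mm diameter, 37 mm deep, at its centre in which the plug stands; origin at the centre of its underside.
- manifold: Fixed aluminium block 60 mm wide, 200 mm long (along its y), 24 mm high, with a row of three brass push-fit fittings 60 mm apart along its y; origin at the centre of its underside. Which of the three places has the open fitting changes.
- port_open: The open fitting: fixed brass body 27 mm diameter, 42 mm high, on the manifold (its foot may be sunk in by up to 6 mm), with a black ring (24 mm diameter) on top; origin at the centre of its underside, z up. Springy teeth inside catch the plug's groove; their depth differs each time and cannot be seen: the click comes with the plug's tip 19 to 28 mm below the mouth.
- mouth (a point): Centre of the open fitting's mouth: top of the black ring, 45 mm above the fitting's underside; fixed; z up. The mouth is flared, 20 mm wide at the top, narrowing within 4 mm to the bore of 15.5 mm diameter. Sliding in is free, then spreading the teeth takes 3 to 6 N from about 8 mm before the click.
- port_a: A fitting like the open one, already closed with a plug like the loose one (head, flange and all), fixed; origin at the centre of its underside, 24 mm above the bench; its plug's top is 101 mm above the origin (125 mm above the bench).
- port_b: The same as port_a, in another place of the row.
- marker_red: Bystander: marker pen, 136 mm long, 15 mm thick, lying on the bench; origin at its underside.
- tape_roll: Bystander: roll of tape, 94 mm diameter, 19 mm high, lying flat; origin at the centre of its underside.
- fitting0: Bystander: small brass compression fitting, 25 mm high, standing on its nut; origin at its underside.
- fitting1: Bystander: small brass compression fitting, 23 mm high, standing on its nut; origin at its underside.
- seal (a joint): How far the sprung seal at the bottom of the open fitting is pressed down, m: 0 untouched. The plug's tip meets it within 1 mm before the click; it pushes back with 1 N at first and 4 N more per mm. Above 0.0035 (15 N) it is crushed. After the click, the released plug is lifted by it until the teeth hold, leaving it slightly pressed.
- sleeve (a joint): How far the hidden sleeve with the teeth has been drawn up inside the open fitting, m: 0 at the start, 0.004 at its solid upper stop. It drags with about 5 to 7 N, stays where it is left, and only a plug locked in the teeth takes it along when pulled up.
There are look-alikes about, which are no part of the job. Leave any green or pink look-alike of the plug alone.

How it is judged:
On the way:
1. the plug is pushed down into the open fitting past its teeth, pressing on the seal (value of joint seal above 0.0008 m and z of plug_tip in the frame of mouth below -0.017 m and horizontal distance between plug_tip and mouth below 0.004 m and value of joint sleeve below 0.0015 m), for 0.1 s.
At the end, for the whole second after the job is handed in: The loose plug is locked in the open fitting: tip at least 13 mm below the mouth and within 4 mm of its axis, upright within 8 degrees, at rest, and the sleeve with the teeth has been drawn up by more than 2.5 mm of its 4 mm by tugging the plug (value of joint sleeve above 0.0025 m and z of plug_tip in the frame of mouth below -0.013 m and horizontal distance between plug_tip and mouth below 0.004 m and angle between plug_head's own z axis and vertical below 0.14 rad and linear speed of plug below 0.01 m/s); the robot touches nothing.
It fails at once if more than 30 N between the plug and the body of the open fitting (contact force between plug and port_open above 30 N).
It fails at once if the seal is crushed (pressed down by more than 3.5 mm) (value of joint seal above 0.0035 m).
It fails at once if the robot itself presses on the open fitting with more than 10 N (contact force between any of the fingers, the arm and port_open above 10 N).
It fails at once if a bystander is moved by more than 30 mm (distance of any of marker_red, tape_roll, fitting0, fitting1 from where it was at the start of the episode above 0.03 m).
It also fails if it takes over 64 s, if anything falls off the work surface, if the arm or the gripper's body presses on something with over 40 N, if the wrist force passes 120 N, or if a joint passes its speed limit or range.

## Robot

A 6-joint arm with a two-finger parallel gripper is mounted at the origin on a cart in front of the work surface, level with it; the furniture and walls round the work are solid. World frame = base frame: x ahead of the robot, y to its left, z up, the work surface at z = 0. Lengths are in m, angles in rad, forces in N, time in s.
With the tool pointing down it reaches from about 0.3 to 0.775 m from the base axis. Payload 14.6 kg.
Tool frame: the origin (TCP) lies midway between the tips of the shut fingers; the grasp point (between the pads) lies 19 mm behind it; z points along the fingers, y is the line along which they close (so a half turn about z gives the same grasp; the last joint's range is limited). The gripper opens to 94 mm and grips with 3 to 60 N. Pads are 16 mm wide; open, the fingers measure 119 mm over their backs; the gripper's body (75 mm by 177 mm) begins 78 mm behind the grasp point.
Start: joints at [-1.314, 0.3, 1.521, -0, 1.321, -0.067], TCP at [0.175, -0.521, 0.205] pointing down, gripper open.
Joint ranges: [-3.03, 3.03], [-0.79, 2.21], [0.23, 2.52], [-1.04, 4.18], [0, 3.07], [-2.55, 2.55]. Speed limits (rad/s): [2.22, 2.22, 2.57, 3.14, 3.14, 3.14].

## Interface

Orientations are given as a rotation vector (axis times angle).
In Python, from plant import ctrl gives the robot as it stands.
- The arm moves only by the tool arm_command, never from a script. Its argument "plan" is a list of rows, each an object of numbers: "dx", "dy", "dz": the shift along the world's x, y, z in mm; "ax", "ay", "az": the turn, a rotation vector about the world's x, y, z in rad. A call has 1 to 12 rows; each row shifts and turns the commanded pose from where the row before left it; what a row does not reach is not made up. A row lasts 1/8 s, in which the tool goes at most 62.5 mm and 10.7 degrees, less where a joint would pass 70% of its speed; a pose out of reach is approached as far as the arm can. A call is refused whole if a number of a shift passes 62.5 or a number of a turn 0.188, either way. A call with a gripper value outside its range is refused whole. "jaw" is the gripper command: -1 is fully open, 1 is shut, values between are in proportion, set as the call begins (left out, the last holds). The fingers move at their own pace and stop on an object; the grip force is fixed at half the most. Time passes only in rows, so rows that do not move let the fingers close. It gives the time, the measured TCP pose, the force, the opening and the grip force at its end, in the units of the state.
- ctrl.get_obs(): the state, without advancing time (a new reading comes with each control period).
- ctrl.snapshot(name): name is "side" or "top" or "wrist"; returns (picture, depth): 384x512x3 uint8, blue, green, red; 384x512 float32, m along the optical axis (not along the pixel's ray), 0 where there is no reading.
- ctrl.camera_info(name): a dict with "fx", "fy", "cx", "cy" (pixels), "eye" and "rotation" of the camera in the world. Camera axes: x right, y up, looking along -z (the intrinsics and any distortion apply to the point x, -y, -z); pixel columns grow to the right and rows downward; lengths in m; the calibration is good to about 2 mm. The wrist camera is an equidistant fisheye: a pixel r from the principal point sees the ray r / f radians off the axis. A picture is of the moment at which its call begins: read the wrist's pose just before it. camera_info takes no time and is no camera call; for the wrist camera it gives the pose at the moment of the call.
- ctrl.sign_off(): hands the job in; it is judged then, once.
The state is a dict: "clock": time; "qpos": joint angles; "qvel": joint speeds; "effort": joint torques, N m; "tcp_pos": TCP position; "tcp_rot": TCP orientation; "contact_force": force on the tool from outside, world axes, zero at the start; "wrist_torque": the same for the moment, N m; "finger_gap": finger opening in m; "gripper_force": force on a finger pad.
Only numpy, scipy, OpenCV 4.12 (cv2) and the standard library are available. Lean on these libraries where they do the work, as an engineer would, in place of code of your own. Each camera call takes 0.05 s, during which the arm holds its last target. There are 200 camera calls.

## Working session

There is one attempt and no reset: what is moved stays moved. The work goes in short steps, Python scripts to look and compute and a tool call to move; the robot and the scene stay as the last step left them, time stands still between calls to the robot, and variables do not carry over. Pictures are saved under pics/ and viewed, at most 10 in all, crops included, and the job is handed in when it is done.

Besides the shell and the picture viewer there is one more tool, called after "Emit:" by a JSON object that holds its "fn" and its "kwargs". arm_command: Moves the arm, as the interface text tells. Its arguments: {"type":"object","properties":{"plan":{"type":"array","items":{"type":"object","properties":{"dx":{"type":"number"},"dy":{"type":"number"},"dz":{"type":"number"},"ax":{"type":"number"},"ay":{"type":"number"},"az":{"type":"number"}}}},"jaw":{"type":"number"}},"required":["plan"]}

```bash
mkdir -p pics; ls; python3 - <<'E'
from plant import ctrl
import cv2,numpy as np
for n in("side","top"):
    i,d=ctrl.snapshot(n); c=ctrl.camera_info(n); print(n,c)
    cv2.imwrite(f"pics/{n}0.png",i); np.save(f"{n}0.npy",d)
print(ctrl.get_obs())
E
```

```text
pics
side {'fx': 485.5555078082249, 'fy': 485.5555078082249, 'cx': 252.7802350854792, 'cy': 188.8737547015423, 'eye': array([0.29613751, 0.79938729, 0.53869789]), 'rotation': array([ 0.18832225, -1.51970486, -2.50580383])}
top {'fx': 382.5020085395618, 'fy': 382.5020085395618, 'cx': 252.92743934986132, 'cy': 197.61371314342003, 'eye': array([ 0.39445766, -0.04670033,  1.03773226]), 'rotation': array([ 0.0970968 , -0.09559744, -1.59854636])}
{'clock': 0.1, 'qpos': array([-1.31362367e+00,  3.00401077e-01,  1.52152365e+00,  5.13797557e-06,
        1.32068570e+00, -6.66156643e-02]), 'qvel': array([-0.0008637 , -0.00213794, -0.00064518,  0.00024989, -0.00107126,
        0.00120554]), 'effort': array([-1.76589194e-03, -5.32649624e+01, -3.53288019e+01,  7.08762067e-02,
        2.34931108e-02, -6.76391073e-05]), 'tcp_pos': array([ 0.17491887, -0.52119681,  0.20494903]), 'tcp_rot': array([-3.09951230e+00, -5.06221321e-01,  1.44264246e-04]), 'contact_force': array([-0.23910503, -0.97992425,  0.136707  ]), 'wrist_torque': array([-0.01606091,  0.05178007, -0.01782749]), 'gripper_force': 0.0, 'finger_gap': 0.09395044231563499}
```

View pics/top0.png

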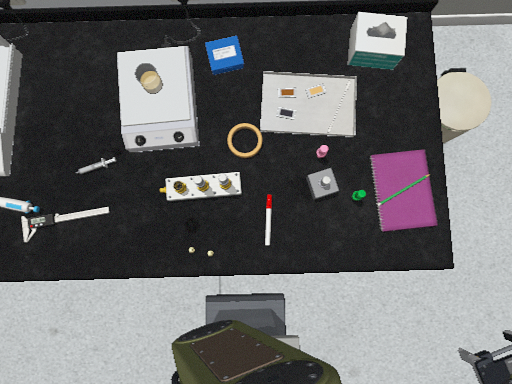

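View pics/side0.png

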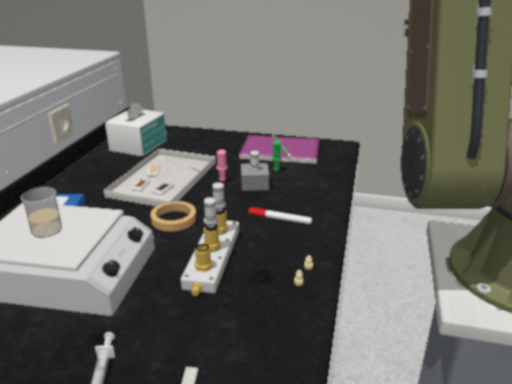

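The top view shows the open port at about (180,187), the left end of the manifold. The plug stands at (326,181) and the green and pink look-alikes at (359,195) and (322,151). In the side view the plug head is at (255,157) and the open mouth at (203,247).

```bash
cat > h.py <<'E'
import numpy as np,cv2
from scipy.spatial.transform import Rotation as R
from plant import ctrl
def cloud(d,c,fish=False):
    v,u=np.mgrid[:d.shape[0],:d.shape[1]]
    x=(u-c['cx'])/c['fx'];y=(v-c['cy'])/c['fy']
    if fish:
        r=np.hypot(x,y)+1e-12;s=np.tan(np.minimum(r,1.5))/r;x=x*s;y=y*s
    p=np.stack([x*d,-y*d,-d],-1)
    return p@R.from_rotvec(c['rotation']).as_matrix().T+c['eye']
E
python3 - <<'E'
from h import *
P={}
for n in("top","side"):
    P[n]=cloud(np.load(n+"0.npy"),ctrl.camera_info(n))
def sel(n,box,z0,z1):
    u0,v0,u1,v1=box;q=P[n][v0:v1,u0:u1].reshape(-1,3);q=q[(q[:,2]>z0)&(q[:,2]<z1)]
    print(n,box,len(q),q.mean(0).round(4),q.min(0).round(4),q.max(0).round(4)) if len(q) else print(n,'none')
print('bench',P['top'][225,200:205,2],P['side'][300:302,330])
sel('top',(315,170,340,195),.065,.1);sel('side',(245,145,265,170),.065,.1)
sel('top',(300,165,345,205),.03,.046);sel('side',(235,155,275,195),.036,.046)
sel('top',(168,175,190,202),.05,.1);sel('side',(190,238,216,272),.055,.1)
sel('top',(165,170,245,202),.018,.03);sel('top',(215,170,235,195),.1,.14);sel('top',(192,170,214,195),.1,.14)
np.set_printoptions(linewidth=250,suppress=True)
print((P['top'][176:196,316:336,2]*1000).astype(int)); print((P['top'][178:198,170:190,2]*1000).astype(int))
print((P['side'][236:262,190:216,2]*1000).astype(int))
E
```

```text
bench [ 5.70870190e-05  3.09204570e-04  3.07878580e-03 -1.31266607e-03
 -1.03179693e-03] [[ 0.32417635  0.1519736  -0.00235368]
 [ 0.32386972  0.15564641 -0.00138873]]
top (315, 170, 340, 195) 61 [ 0.5514 -0.2313  0.0805] [ 0.5417 -0.2424  0.0664] [ 0.5617 -0.2226  0.0862]
side (245, 145, 265, 170) 83 [ 0.5481 -0.229   0.077 ] [ 0.5388 -0.2424  0.0656] [ 0.5585 -0.2214  0.0859]
top (300, 165, 345, 205) 520 [ 0.5512 -0.2312  0.0391] [ 0.5137 -0.2703  0.0314] [ 0.5908 -0.1933  0.045 ]
side (235, 155, 275, 195) 305 [ 0.5463 -0.2306  0.0399] [ 0.5104 -0.3207  0.0361] [ 0.5867 -0.1932  0.0458]
top (168, 175, 190, 202) 71 [0.5521 0.1456 0.0612] [0.5401 0.1334 0.0511] [0.5631 0.1571 0.067 ]
side (190, 238, 216, 272) 164 [0.5483 0.1475 0.0611] [0.5357 0.1334 0.0551] [0.5601 0.1594 0.0665]
top (165, 170, 245, 202) 1208 [0.5534 0.0874 0.0236] [ 0.5215 -0.0138  0.018 ] [0.591  0.1885 0.0299]
top (215, 170, 235, 195) 67 [0.5584 0.0261 0.1217] [0.5499 0.0167 0.1009] [0.5694 0.0361 0.1279]
top (192, 170, 214, 195) 66 [0.5546 0.0856 0.1218] [0.5463 0.0767 0.1004] [0.566  0.0966 0.1273]
[[  37   38 
[... 6192 characters left out ...]
  55  55  56  53  55  55  52  51  45  24  23  24  22  23]
 [  0  -1  23  22  22  48  50  51 538  54  52  54  53  53  53  53  51  50  50  49  42  24  24  22  23  23]
 [  0  23  24  23  23  45  49  50  51  51  51  52  52  52  52  52  48  50  46  46  43  24  24  24  22  23]
 [ -1  24  23  22  24  43  47  48  47  49  50  49  49  50  50  49  48  47  45  44  39  23  22  23  23  23]
 [ 22  24  25  24  24  40  44  46  47  46  47  48  45  49  46  46  45  44  45  43  36  23  23  23  24  21]
 [ 23  24  24  25  33  39  41  42  43  44  46  43  45  45  44  45  43  42  42  39  38  34  23  25  22  24]
 [ 24  24  22  23  35  36  40  40  42  42  42  42  44  42  43  41  40  42  39  38  34  34  23  22  23  23]]
```

Emit:
{"fn": "arm_command", "kwargs": {"plan": [{"dx": 37.6,"dy": 28.9,"az": 0.1246},{"dx": 37.6,"dy": 28.9,"az": 0.1246},{"dx": 37.6,"dy": 28.9,"az": 0.1246},{"dx": 37.6,"dy": 28.9,"az": 0.1246},{"dx": 37.6,"dy": 28.9,"az": 0.1246},{"dx": 37.6,"dy": 28.9,"az": 0.1246},{"dx": 37.6,"dy": 28.9,"az": 0.1246},{"dx": 37.6,"dy": 28.9,"az": 0.1246},{"dx": 37.6,"dy": 28.9,"az": 0.1246},{"dx": 37.6,"dy": 28.9,"az": 0.1246},{},{}], "jaw": 0}}

```text
$.plan[0]: bad value
```

```bash
python3 - <<'E'
from h import *
o=ctrl.get_obs();c=ctrl.camera_info("wrist");i,d=ctrl.snapshot("wrist");cv2.imwrite("pics/w1.png",i);np.save("w1.npy",d)
print(o['tcp_pos'],o['tcp_rot'],o['contact_force'],o['finger_gap'],c)
P=cloud(d,c,True).reshape(-1,3)
def sel(z0,z1,r,cx=.551,cy=-.232):
    q=P[(P[:,2]>z0)&(P[:,2]<z1)&(np.hypot(P[:,0]-cx,P[:,1]-cy)<r)]
    if len(q): print(z0,len(q),q.mean(0).round(4),np.percentile(q,[1,99],axis=0).round(4),np.median(q[:,2]).round(4))
sel(.076,.09,.02);sel(.05,.07,.02);sel(.03,.042,.05);sel(-.01,.01,.1)
E
```

```text
[ 0.17491887 -0.52119681  0.20494903] [-3.09951230e+00 -5.06221321e-01  1.44264246e-04] [-0.23910503 -0.97992425  0.136707  ] 0.09395044231563499 {'fx': 297.3186396354542, 'fy': 297.3186396354542, 'cx': 250.56826336616697, 'cy': 189.19299931643008, 'eye': array([ 0.24062324, -0.49934925,  0.38339016]), 'rotation': array([-0.20843957,  0.15118328, -1.24131313])}
```

View pics/w1.png

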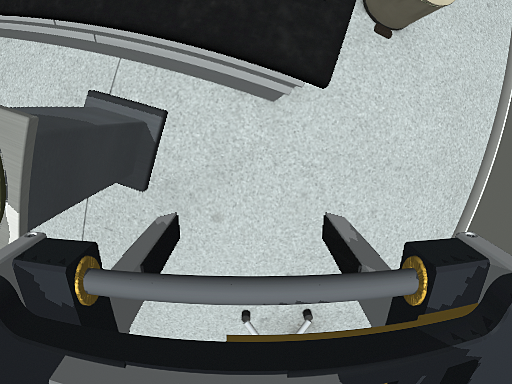

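The move was refused because the rows left out fields, so this picture is from the start pose. It shows the floor and the fingers, with the finger tips near (175,215) and (327,215). I'll resend with full rows.

Emit:
{"fn": "arm_command", "kwargs": {"plan": [{"dx": 37.6,"dy": 28.9,"dz": 0,"ax": 0,"ay": 0,"az": 0.125},{"dx": 37.6,"dy": 28.9,"dz": 0,"ax": 0,"ay": 0,"az": 0.125},{"dx": 37.6,"dy": 28.9,"dz": 0,"ax": 0,"ay": 0,"az": 0.125},{"dx": 37.6,"dy": 28.9,"dz": 0,"ax": 0,"ay": 0,"az": 0.125},{"dx": 37.6,"dy": 28.9,"dz": 0,"ax": 0,"ay": 0,"az": 0.125},{"dx": 37.6,"dy": 28.9,"dz": 0,"ax": 0,"ay": 0,"az": 0.125},{"dx": 37.6,"dy": 28.9,"dz": 0,"ax": 0,"ay": 0,"az": 0.125},{"dx": 37.6,"dy": 28.9,"dz": 0,"ax": 0,"ay": 0,"az": 0.125},{"dx": 37.6,"dy": 28.9,"dz": 0,"ax": 0,"ay": 0,"az": 0.125},{"dx": 37.6,"dy": 28.9,"dz": 0,"ax": 0,"ay": 0,"az": 0.125},{"dx": 0,"dy": 0,"dz": 0,"ax": 0,"ay": 0,"az": 0},{"dx": 0,"dy": 0,"dz": 0,"ax": 0,"ay": 0,"az": 0}], "jaw": 0}}

```text
clock: 1.65
tcp_pos: [0.5506, -0.2326, 0.2051]
tcp_rot: [-2.219, -2.223, 0.001]
contact_force: [-0.1, -0.9, -0.6]
finger_gap: 0.0472
gripper_force: 0.0
```

```bash
cat > w.py <<'E'
from h import *
import sys
n,cx,cy=sys.argv[1],float(sys.argv[2]),float(sys.argv[3])
o=ctrl.get_obs();c=ctrl.camera_info("wrist");i,d=ctrl.snapshot("wrist");cv2.imwrite(f"pics/{n}.png",i);np.save(n+".npy",d)
print(o['tcp_pos'],o['tcp_rot'],o['contact_force'],c['eye'],c['rotation'])
P=cloud(d,c,True).reshape(-1,3)
for a in sys.argv[4:]:
    z0,z1,r=map(float,a.split(','))
    q=P[(P[:,2]>z0)&(P[:,2]<z1)&(np.hypot(P[:,0]-cx,P[:,1]-cy)<r)]
    if len(q)>3:
        (ex,ey),rad=cv2.minEnclosingCircle(q[:,:2].astype(np.float32))
        print(a,len(q),q.mean(0).round(4),np.percentile(q,[1,99],axis=0).round(4).tolist(),np.median(q[:,2]).round(4),'circ',round(ex,4),round(ey,4),round(rad,4))
E
python3 w.py w2 .551 -.232 .08,.09,.025 .076,.09,.025 .05,.07,.02 .034,.042,.05 -.01,.01,.1
```

```text
[ 0.5505625  -0.23263638  0.205095  ] [-2.21873163e+00 -2.22322792e+00  6.18697681e-04] [-0.11345509 -0.8823776  -0.60896609] [ 0.55082807 -0.16361387  0.38354925] [-0.24112229  0.00067114  0.00133435]
.08,.09,.025 286 [ 0.5513 -0.2344  0.0831] [[0.5417, -0.2438, 0.0801], [0.5605, -0.2256, 0.0847]] 0.0832 circ 0.5513 -0.2348 0.0101
.076,.09,.025 301 [ 0.5512 -0.2342  0.0828] [[0.5417, -0.2438, 0.0764], [0.5605, -0.2252, 0.0847]] 0.0832 circ 0.5515 -0.2351 0.0104
.05,.07,.02 58 [ 0.5516 -0.2274  0.0603] [[0.5422, -0.2336, 0.0513], [0.5612, -0.2254, 0.0691]] 0.0606 circ 0.5517 -0.2327 0.0098
.034,.042,.05 2429 [ 0.5511 -0.2333  0.0393] [[0.5158, -0.2705, 0.0372], [0.587, -0.199, 0.041]] 0.0393 circ 0.5514 -0.235 0.0452
-.01,.01,.1 13539 [ 0.5491 -0.2236 -0.0007] [[0.4568, -0.3256, -0.0026], [0.6422, -0.1371, 0.0013]] -0.0008 circ 0.551 -0.232 0.1
```

View pics/w2.png

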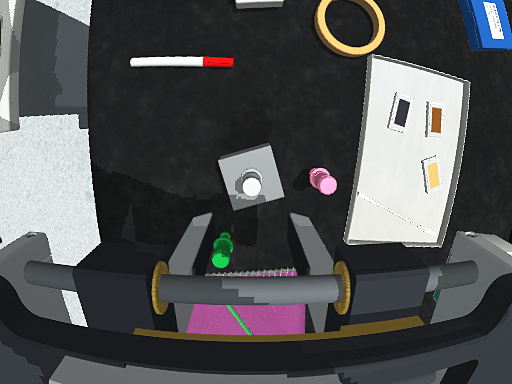

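The wrist view shows the grey plug upright in its stand at (251,183), between the fingers. The pink one at (322,180) and the green one at (222,250) are clear of the fingers.

Emit:
{"fn": "arm_command", "kwargs": {"plan": [{"dx": 0.7,"dy": -1.2,"dz": -30,"ax": 0,"ay": 0,"az": 0},{"dx": 0,"dy": 0,"dz": -35,"ax": 0,"ay": 0,"az": 0},{"dx": 0,"dy": 0,"dz": -35,"ax": 0,"ay": 0,"az": 0},{"dx": 0,"dy": 0,"dz": -30,"ax": 0,"ay": 0,"az": 0},{"dx": 0,"dy": 0,"dz": -15,"ax": 0,"ay": 0,"az": 0},{"dx": 0,"dy": 0,"dz": -10,"ax": 0,"ay": 0,"az": 0},{"dx": 0,"dy": 0,"dz": 0,"ax": 0,"ay": 0,"az": 0},{"dx": 0,"dy": 0,"dz": 0,"ax": 0,"ay": 0,"az": 0}]}}

```text
clock: 2.7
tcp_pos: [0.5521, -0.2339, 0.0515]
tcp_rot: [2.217, 2.224, 0.001]
contact_force: [0.2, 0.2, 0.4]
finger_gap: 0.0472
gripper_force: 0.0
```

Emit:
{"fn": "arm_command", "kwargs": {"plan": [{"dx": 0,"dy": 0,"dz": 0,"ax": 0,"ay": 0,"az": 0},{"dx": 0,"dy": 0,"dz": 0,"ax": 0,"ay": 0,"az": 0},{"dx": 0,"dy": 0,"dz": 0,"ax": 0,"ay": 0,"az": 0},{"dx": 0,"dy": 0,"dz": 0,"ax": 0,"ay": 0,"az": 0},{"dx": 0,"dy": 0,"dz": 0,"ax": 0,"ay": 0,"az": 0},{"dx": 0,"dy": 0,"dz": 0,"ax": 0,"ay": 0,"az": 0}], "jaw": 1}}

```text
clock: 3.45
tcp_pos: [0.5518, -0.2336, 0.0506]
tcp_rot: [2.218, 2.225, 0.0]
contact_force: [-0.3, 0.1, 3.6]
finger_gap: 0.0198
gripper_force: 30.0
```

Emit:
{"fn": "arm_command", "kwargs": {"plan": [{"dx": 0,"dy": 0,"dz": 15,"ax": 0,"ay": 0,"az": 0},{"dx": 0,"dy": 0,"dz": 30,"ax": 0,"ay": 0,"az": 0},{"dx": 0,"dy": 0,"dz": 40,"ax": 0,"ay": 0,"az": 0},{"dx": 0,"dy": 0,"dz": 40,"ax": 0,"ay": 0,"az": 0},{"dx": 0,"dy": 0,"dz": 30,"ax": 0,"ay": 0,"az": 0},{"dx": 0,"dy": 20,"dz": 0,"ax": 0,"ay": 0,"az": 0},{"dx": 0,"dy": 30,"dz": 0,"ax": 0,"ay": 0,"az": 0},{"dx": 0,"dy": 40,"dz": 0,"ax": 0,"ay": 0,"az": 0},{"dx": 0,"dy": 45,"dz": 0,"ax": 0,"ay": 0,"az": 0},{"dx": 0,"dy": 45,"dz": 0,"ax": 0,"ay": 0,"az": 0},{"dx": 0,"dy": 45,"dz": 0,"ax": 0,"ay": 0,"az": 0},{"dx": 0,"dy": 45,"dz": 0,"ax": 0,"ay": 0,"az": 0}]}}

```text
clock: 4.95
tcp_pos: [0.5506, 0.0388, 0.2044]
tcp_rot: [-2.217, -2.224, 0.002]
contact_force: [0.9, -0.2, -0.8]
finger_gap: 0.0192
gripper_force: 30.0
```

Emit:
{"fn": "arm_command", "kwargs": {"plan": [{"dx": 0,"dy": 45,"dz": 0,"ax": 0,"ay": 0,"az": 0},{"dx": 0,"dy": 35,"dz": 0,"ax": 0,"ay": 0,"az": 0},{"dx": 0,"dy": 20,"dz": 0,"ax": 0,"ay": 0,"az": 0},{"dx": 0,"dy": 9,"dz": 0,"ax": 0,"ay": 0,"az": 0},{"dx": 0,"dy": 0,"dz": 0,"ax": 0,"ay": 0,"az": 0},{"dx": 0,"dy": 0,"dz": 0,"ax": 0,"ay": 0,"az": 0},{"dx": 0,"dy": 0,"dz": 0,"ax": 0,"ay": 0,"az": 0}]}}

```text
clock: 5.82
tcp_pos: [0.5518, 0.1446, 0.2055]
tcp_rot: [2.219, 2.224, 0.0]
contact_force: [-0.4, -0.2, -1.1]
finger_gap: 0.0196
gripper_force: 30.0
```

```bash
python3 w.py w3 .551 .146 .062,.07,.018 .058,.07,.018 .02,.03,.05 .14,.215,.02 .15,.19,.02;
python3 - <<'E'
from h import *
for n in("side","top"):
    i,d=ctrl.snapshot(n); cv2.imwrite(f"pics/{n}1.png",i); np.save(n+"1.npy",d)
E
```

```text
[0.55181329 0.1446153  0.20548866] [2.21922574e+00 2.22354337e+00 5.31786856e-05] [-0.43776644 -0.15027092 -1.06485344] [0.55193193 0.21367699 0.3839033 ] [-2.41331480e-01 -8.35696925e-05  1.15038641e-03]
.062,.07,.018 198 [0.5511 0.1442 0.064 ] [[0.5392, 0.1328, 0.0621], [0.5624, 0.1563, 0.0665]] 0.0641 circ 0.5511 0.1445 0.0129
.058,.07,.018 301 [0.5511 0.1451 0.0629] [[0.5391, 0.1328, 0.0583], [0.5636, 0.1571, 0.0664]] 0.0631 circ 0.5511 0.1442 0.0136
.02,.03,.05 2500 [0.5513 0.1461 0.0232] [[0.5207, 0.1016, 0.0204], [0.5813, 0.1849, 0.0256]] 0.0232 circ 0.5513 0.1446 0.0488
.14,.215,.02 660 [0.5517 0.1518 0.2014] [[0.5348, 0.1462, 0.1654], [0.5679, 0.1557, 0.2148]] 0.2043 circ 0.5509 0.1536 0.0185
.15,.19,.02 61 [0.5519 0.1485 0.1675] [[0.5459, 0.146, 0.1642], [0.5576, 0.1501, 0.1697]] 0.1679 circ 0.5515 0.1462 0.0063
```

View pics/w3.png

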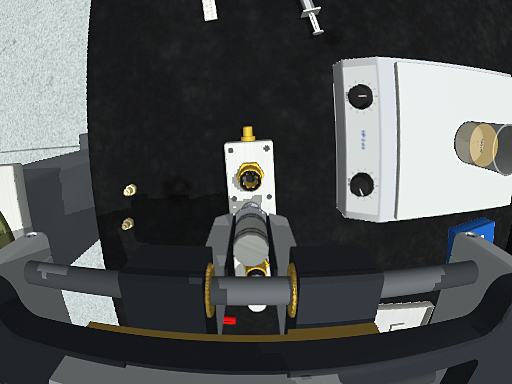

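The open mouth is at (250,177), with the plug's shank and head in the hand at (250,215–245). Next I'll fit the plug's axis in hand from the wrist and side clouds.

```bash
python3 - <<'E'
from h import *
from scipy.optimize import least_squares
ci=ctrl.camera_info
cs={'w':cloud(np.load('w3.npy'),ci('wrist'),True),'side':cloud(np.load('side1.npy'),ci('side'))}
for n,P in cs.items():
    q=P.reshape(-1,3);q=q[np.hypot(q[:,0]-.5518,q[:,1]-.1446)<.016]
    q=q[(q[:,2]>.155)&(q[:,2]<.215)]
    for z0 in np.arange(.155,.21,.004):
        s=q[(q[:,2]>=z0)&(q[:,2]<z0+.004)]
        if len(s)<8: continue
        out=[]
        for r in(.0045,.007,.013,.010):
            f=least_squares(lambda p:np.hypot(s[:,0]-p[0],s[:,1]-p[1])-r,[.5518,.1446],loss='soft_l1',f_scale=.001)
            out.append((r,*f.x.round(4).tolist(),round(float(np.sqrt(2*f.cost/len(s))*1e3),2)))
        print(n,round(z0,3),len(s),s.min(0).round(4)[:2],s.max(0).round(4)[:2],*out)
P=cs['side'];q=P[236:262,188:218].reshape(-1,3);q=q[(q[:,2]>.046)&(q[:,2]<.06)&(np.hypot(q[:,0]-.551,q[:,1]-.145)<.016)&(q[:,1]>.150)]
f=least_squares(lambda p:np.hypot(q[:,0]-p[0],q[:,1]-p[1])-.0135,[.551,.145],loss='soft_l1',f_scale=.001);print('side body',len(q),f.x,f.cost)
E
```

```text
w 0.163 17 [0.5453 0.1458] [0.5576 0.1506] (0.0045, 0.5519, 0.1463, 0.62) (0.007, 0.5519, 0.1434, 0.16) (0.013, 0.552, 0.137, 0.58) (0.01, 0.552, 0.1401, 0.43)
w 0.167 44 [0.5462 0.1467] [0.5576 0.1503] (0.0045, 0.5518, 0.1454, 0.75) (0.007, 0.552, 0.1425, 0.62) (0.013, 0.5522, 0.1362, 0.65) (0.01, 0.5521, 0.1393, 0.62)
w 0.195 200 [0.5409 0.1464] [0.5622 0.1563] (0.0045, 0.5519, 0.1512, 1.78) (0.007, 0.5519, 0.1487, 1.23) (0.013, 0.5518, 0.1416, 1.01) (0.01, 0.5518, 0.1452, 0.94)
w 0.199 46 [0.5423 0.1463] [0.5615 0.1553] (0.0045, 0.5521, 0.1499, 1.8) (0.007, 0.5519, 0.1473, 1.22) (0.013, 0.552, 0.1403, 0.82) (0.01, 0.5518, 0.1438, 0.82)
w 0.203 79 [0.539 0.147] [0.5643 0.1545] (0.0045, 0.5518, 0.1499, 2.08) (0.007, 0.5518, 0.1473, 1.57) (0.013, 0.5517, 0.1404, 1.21) (0.01, 0.5519, 0.1438, 1.25)
w 0.207 117 [0.5397 0.1463] [0.5648 0.1547] (0.0045, 0.5518, 0.1497, 2.24) (0.007, 0.5518, 0.1472, 1.68) (0.013, 0.5519, 0.1403, 1.27) (0.01, 0.5519, 0.1438, 1.3)
side 0.163 13 [0.5431 0.1461] [0.5534 0.1508] (0.0045, 0.5488, 0.1459, 0.65) (0.007, 0.5493, 0.1431, 0.53) (0.013, 0.5511, 0.137,
[... 1044 characters left out ...]
371 0.1359] [0.562  0.1573] (0.0045, 0.5477, 0.1512, 2.57) (0.007, 0.5482, 0.1489, 1.97) (0.013, 0.55, 0.1424, 1.31) (0.01, 0.5488, 0.1457, 1.36)
side 0.199 28 [0.5385 0.1435] [0.5604 0.1586] (0.0045, 0.5483, 0.1501, 1.89) (0.007, 0.5491, 0.1474, 1.43) (0.013, 0.5512, 0.1406, 1.36) (0.01, 0.5501, 0.1439, 1.22)
side 0.203 30 [0.5387 0.1492] [0.5636 0.1565] (0.0045, 0.5497, 0.1507, 1.96) (0.007, 0.5503, 0.148, 1.54) (0.013, 0.5509, 0.1411, 1.25) (0.01, 0.5507, 0.1445, 1.31)
side 0.207 36 [0.5397 0.1463] [0.5648 0.155 ] (0.0045, 0.5525, 0.1503, 2.21) (0.007, 0.5524, 0.1479, 1.77) (0.013, 0.552, 0.1408, 1.51) (0.01, 0.5518, 0.1442, 1.57)
side body 89 [0.5491571  0.14440354] 3.178491608287797e-05
```

Emit:
{"fn": "arm_command", "kwargs": {"plan": [{"dx": -0.9,"dy": 1,"dz": -20,"ax": 0,"ay": 0,"az": 0},{"dx": 0,"dy": 0,"dz": -30,"ax": 0,"ay": 0,"az": 0},{"dx": 0,"dy": 0,"dz": -25,"ax": 0,"ay": 0,"az": 0},{"dx": 0,"dy": 0,"dz": -15,"ax": 0,"ay": 0,"az": 0},{"dx": 0,"dy": 0,"dz": 0,"ax": 0,"ay": 0,"az": 0},{"dx": 0,"dy": 0,"dz": 0,"ax": 0,"ay": 0,"az": 0},{"dx": 0,"dy": 0,"dz": 0,"ax": 0,"ay": 0,"az": 0}]}}

```text
clock: 6.85
tcp_pos: [0.5512, 0.1465, 0.1164]
tcp_rot: [2.217, 2.224, 0.002]
contact_force: [-0.0, 0.3, -0.7]
finger_gap: 0.0198
gripper_force: 30.0
```

```bash
python3 - <<'E'
from h import *
o=ctrl.get_obs();print(o['tcp_pos'],o['contact_force'])
i,d=ctrl.snapshot('side');cv2.imwrite('pics/s2.png',cv2.resize(i[170:300,140:290],None,fx=4,fy=4,interpolation=cv2.INTER_CUBIC))
E
```

```text
[0.55121961 0.14646507 0.11642915] [-0.0214458   0.26781793 -0.66360846]
```

View pics/s2.png

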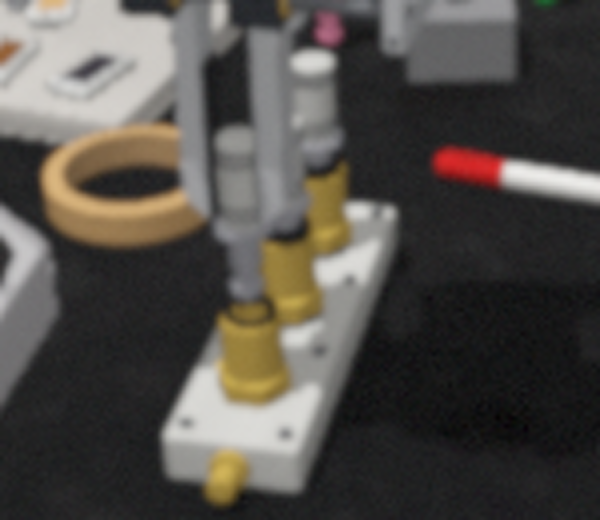

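The side crop shows the tip (at 245,290) just above the ring and centred on the mouth (at 250,310). The plug is upright. I'll go in gently.

Emit:
{"fn": "arm_command", "kwargs": {"plan": [{"dx": 0,"dy": 0,"dz": -3,"ax": 0,"ay": 0,"az": 0},{"dx": 0,"dy": 0,"dz": -3,"ax": 0,"ay": 0,"az": 0},{"dx": 0,"dy": 0,"dz": -3,"ax": 0,"ay": 0,"az": 0},{"dx": 0,"dy": 0,"dz": 0,"ax": 0,"ay": 0,"az": 0}]}}

```text
clock: 7.4
tcp_pos: [0.5506, 0.1463, 0.1061]
tcp_rot: [-2.218, -2.224, 0.001]
contact_force: [-0.7, -0.3, 0.0]
finger_gap: 0.0192
gripper_force: 30.0
```

Emit:
{"fn": "arm_command", "kwargs": {"plan": [{"dx": 0,"dy": 0,"dz": -2,"ax": 0,"ay": 0,"az": 0},{"dx": 0,"dy": 0,"dz": -2,"ax": 0,"ay": 0,"az": 0},{"dx": 0,"dy": 0,"dz": 0,"ax": 0,"ay": 0,"az": 0}]}}

```text
clock: 7.78
tcp_pos: [0.5507, 0.1464, 0.1023]
tcp_rot: [-2.218, -2.225, 0.0]
contact_force: [0.4, 0.0, -0.6]
finger_gap: 0.0195
gripper_force: 30.0
```

Emit:
{"fn": "arm_command", "kwargs": {"plan": [{"dx": 0,"dy": 0,"dz": -2,"ax": 0,"ay": 0,"az": 0},{"dx": 0,"dy": 0,"dz": 0,"ax": 0,"ay": 0,"az": 0}]}}

```text
clock: 8.02
tcp_pos: [0.5507, 0.1464, 0.1003]
tcp_rot: [-2.218, -2.225, 0.0]
contact_force: [0.3, -0.2, -0.3]
finger_gap: 0.0196
gripper_force: 30.0
```

Free sliding, about 9 mm in.

Emit:
{"fn": "arm_command", "kwargs": {"plan": [{"dx": 0,"dy": 0,"dz": -2,"ax": 0,"ay": 0,"az": 0},{"dx": 0,"dy": 0,"dz": -2,"ax": 0,"ay": 0,"az": 0},{"dx": 0,"dy": 0,"dz": 0,"ax": 0,"ay": 0,"az": 0}]}}

```text
clock: 8.4
tcp_pos: [0.5507, 0.1464, 0.0963]
tcp_rot: [-2.218, -2.225, 0.0]
contact_force: [1.1, 0.5, -0.5]
finger_gap: 0.0195
gripper_force: 30.0
```

Emit:
{"fn": "arm_command", "kwargs": {"plan": [{"dx": 0,"dy": 0,"dz": -2,"ax": 0,"ay": 0,"az": 0},{"dx": 0,"dy": 0,"dz": 0,"ax": 0,"ay": 0,"az": 0}]}}

```text
clock: 8.65
tcp_pos: [0.5508, 0.1464, 0.0944]
tcp_rot: [-2.218, -2.225, -0.0]
contact_force: [-0.1, -0.3, 0.4]
finger_gap: 0.0193
gripper_force: 30.0
```

Emit:
{"fn": "arm_command", "kwargs": {"plan": [{"dx": 0,"dy": 0,"dz": -1,"ax": 0,"ay": 0,"az": 0},{"dx": 0,"dy": 0,"dz": -1,"ax": 0,"ay": 0,"az": 0},{"dx": 0,"dy": 0,"dz": 0,"ax": 0,"ay": 0,"az": 0}]}}

```text
clock: 9.02
tcp_pos: [0.5507, 0.1464, 0.0922]
tcp_rot: [-2.218, -2.225, 0.0]
contact_force: [0.5, 0.9, 0.4]
finger_gap: 0.0195
gripper_force: 30.0
```

Emit:
{"fn": "arm_command", "kwargs": {"plan": [{"dx": 0,"dy": 0,"dz": -1,"ax": 0,"ay": 0,"az": 0},{"dx": 0,"dy": 0,"dz": 0,"ax": 0,"ay": 0,"az": 0}]}}

```text
clock: 9.28
tcp_pos: [0.5507, 0.1463, 0.0912]
tcp_rot: [-2.218, -2.225, 0.001]
contact_force: [0.7, 0.2, -1.0]
finger_gap: 0.0196
gripper_force: 30.0
```

Emit:
{"fn": "arm_command", "kwargs": {"plan": [{"dx": 0,"dy": 0,"dz": -1,"ax": 0,"ay": 0,"az": 0},{"dx": 0,"dy": 0,"dz": 0,"ax": 0,"ay": 0,"az": 0}]}}

```text
clock: 9.52
tcp_pos: [0.5507, 0.1464, 0.0903]
tcp_rot: [-2.218, -2.225, 0.0]
contact_force: [-0.6, -0.7, -0.6]
finger_gap: 0.0193
gripper_force: 30.0
```

Emit:
{"fn": "arm_command", "kwargs": {"plan": [{"dx": 0,"dy": 0,"dz": -1,"ax": 0,"ay": 0,"az": 0},{"dx": 0,"dy": 0,"dz": 0,"ax": 0,"ay": 0,"az": 0}]}}

```text
clock: 9.78
tcp_pos: [0.5507, 0.1464, 0.0893]
tcp_rot: [-2.218, -2.225, 0.0]
contact_force: [0.5, 0.1, -0.9]
finger_gap: 0.0195
gripper_force: 30.0
```

Emit:
{"fn": "arm_command", "kwargs": {"plan": [{"dx": 0,"dy": 0,"dz": -1,"ax": 0,"ay": 0,"az": 0},{"dx": 0,"dy": 0,"dz": 0,"ax": 0,"ay": 0,"az": 0}]}}

```text
clock: 10.02
tcp_pos: [0.5507, 0.1464, 0.0883]
tcp_rot: [-2.218, -2.225, 0.0]
contact_force: [-0.0, 0.1, -0.6]
finger_gap: 0.0197
gripper_force: 30.0
```

Emit:
{"fn": "arm_command", "kwargs": {"plan": [{"dx": 0,"dy": 0,"dz": -1,"ax": 0,"ay": 0,"az": 0},{"dx": 0,"dy": 0,"dz": 0,"ax": 0,"ay": 0,"az": 0}]}}

```text
clock: 10.28
tcp_pos: [0.5508, 0.1464, 0.0874]
tcp_rot: [2.218, 2.225, -0.0]
contact_force: [0.5, -0.5, 0.0]
finger_gap: 0.0196
gripper_force: 30.0
```

Emit:
{"fn": "arm_command", "kwargs": {"plan": [{"dx": 0,"dy": 0,"dz": -1,"ax": 0,"ay": 0,"az": 0},{"dx": 0,"dy": 0,"dz": 0,"ax": 0,"ay": 0,"az": 0}]}}

```text
clock: 10.52
tcp_pos: [0.5509, 0.1464, 0.0867]
tcp_rot: [2.218, 2.225, 0.0]
contact_force: [-0.4, -0.4, 3.5]
finger_gap: 0.0193
gripper_force: 30.0
```

Teeth are now felt (3.5 N).

Emit:
{"fn": "arm_command", "kwargs": {"plan": [{"dx": 0,"dy": 0,"dz": -0.8,"ax": 0,"ay": 0,"az": 0},{"dx": 0,"dy": 0,"dz": 0,"ax": 0,"ay": 0,"az": 0}]}}

```text
clock: 10.78
tcp_pos: [0.5509, 0.1464, 0.086]
tcp_rot: [2.218, 2.225, 0.001]
contact_force: [-2.0, 0.2, 6.7]
finger_gap: 0.0194
gripper_force: 30.0
```

Emit:
{"fn": "arm_command", "kwargs": {"plan": [{"dx": 0,"dy": 0,"dz": -0.8,"ax": 0,"ay": 0,"az": 0},{"dx": 0,"dy": 0,"dz": 0,"ax": 0,"ay": 0,"az": 0}]}}

```text
clock: 11.02
tcp_pos: [0.551, 0.1465, 0.0854]
tcp_rot: [2.218, 2.224, 0.001]
contact_force: [-1.5, -0.7, 8.8]
finger_gap: 0.02
gripper_force: 30.0
```

The force rises about 4 N/mm, which is the seal's rate. That puts the seal at about 2 mm, so the click has probably passed unseen between readings. I'll hold briefly, then ease up and feel whether the teeth hold.

Emit:
{"fn": "arm_command", "kwargs": {"plan": [{"dx": 0,"dy": 0,"dz": 0,"ax": 0,"ay": 0,"az": 0},{"dx": 0,"dy": 0,"dz": 0,"ax": 0,"ay": 0,"az": 0}]}}

```text
clock: 11.28
tcp_pos: [0.551, 0.1465, 0.0855]
tcp_rot: [2.218, 2.224, 0.001]
contact_force: [-2.7, 0.1, 9.2]
finger_gap: 0.0196
gripper_force: 30.0
```

Emit:
{"fn": "arm_command", "kwargs": {"plan": [{"dx": 0,"dy": 0,"dz": 1.5,"ax": 0,"ay": 0,"az": 0},{"dx": 0,"dy": 0,"dz": 0,"ax": 0,"ay": 0,"az": 0}]}}

```text
clock: 11.52
tcp_pos: [0.5509, 0.1464, 0.0866]
tcp_rot: [2.218, 2.225, 0.001]
contact_force: [-1.3, -0.0, 5.2]
finger_gap: 0.0193
gripper_force: 30.0
```

Emit:
{"fn": "arm_command", "kwargs": {"plan": [{"dx": 0,"dy": 0,"dz": 1,"ax": 0,"ay": 0,"az": 0},{"dx": 0,"dy": 0,"dz": 0,"ax": 0,"ay": 0,"az": 0}]}}

```text
clock: 11.78
tcp_pos: [0.5508, 0.1464, 0.0872]
tcp_rot: [2.218, 2.225, 0.0]
contact_force: [0.5, 0.2, 2.9]
finger_gap: 0.0195
gripper_force: 30.0
```

Emit:
{"fn": "arm_command", "kwargs": {"plan": [{"dx": 0,"dy": 0,"dz": 1,"ax": 0,"ay": 0,"az": 0},{"dx": 0,"dy": 0,"dz": 0,"ax": 0,"ay": 0,"az": 0}]}}

```text
clock: 12.02
tcp_pos: [0.5505, 0.1463, 0.0876]
tcp_rot: [-2.218, -2.224, 0.001]
contact_force: [2.5, 0.8, -7.3]
finger_gap: 0.0193
gripper_force: 30.0
```

The teeth hold (−7 N, sleeve drag), so the plug is locked. Next is the tug, 1 mm at a time up to the stop.

Emit:
{"fn": "arm_command", "kwargs": {"plan": [{"dx": 0,"dy": 0,"dz": 1,"ax": 0,"ay": 0,"az": 0},{"dx": 0,"dy": 0,"dz": 0,"ax": 0,"ay": 0,"az": 0}]}}

```text
clock: 12.28
tcp_pos: [0.5506, 0.1463, 0.089]
tcp_rot: [-2.218, -2.224, 0.001]
contact_force: [2.1, 0.9, -8.0]
finger_gap: 0.0194
gripper_force: 30.0
```

Emit:
{"fn": "arm_command", "kwargs": {"plan": [{"dx": 0,"dy": 0,"dz": 1,"ax": 0,"ay": 0,"az": 0},{"dx": 0,"dy": 0,"dz": 0,"ax": 0,"ay": 0,"az": 0}]}}

```text
clock: 12.52
tcp_pos: [0.5506, 0.1464, 0.0903]
tcp_rot: [-2.218, -2.225, 0.001]
contact_force: [1.2, 0.5, -7.8]
finger_gap: 0.0196
gripper_force: 30.0
```

Emit:
{"fn": "arm_command", "kwargs": {"plan": [{"dx": 0,"dy": 0,"dz": 1,"ax": 0,"ay": 0,"az": 0},{"dx": 0,"dy": 0,"dz": 0,"ax": 0,"ay": 0,"az": 0}]}}

```text
clock: 12.78
tcp_pos: [0.5507, 0.1464, 0.0914]
tcp_rot: [-2.218, -2.225, 0.0]
contact_force: [0.5, -0.7, -6.3]
finger_gap: 0.0191
gripper_force: 30.0
```

Emit:
{"fn": "arm_command", "kwargs": {"plan": [{"dx": 0,"dy": 0,"dz": 0.8,"ax": 0,"ay": 0,"az": 0},{"dx": 0,"dy": 0,"dz": 0,"ax": 0,"ay": 0,"az": 0}]}}

```text
clock: 13.02
tcp_pos: [0.5506, 0.1463, 0.0918]
tcp_rot: [-2.218, -2.225, 0.001]
contact_force: [2.7, 0.4, -13.3]
finger_gap: 0.0195
gripper_force: 30.0
```

The stop is reached (13 N after about 4.2 mm of travel). I'll relax and let go.

Emit:
{"fn": "arm_command", "kwargs": {"plan": [{"dx": 0,"dy": 0,"dz": -0.8,"ax": 0,"ay": 0,"az": 0},{"dx": 0,"dy": 0,"dz": 0,"ax": 0,"ay": 0,"az": 0}]}}

```text
clock: 13.28
tcp_pos: [0.5508, 0.1464, 0.0916]
tcp_rot: [2.218, 2.225, 0.0]
contact_force: [0.5, -0.6, -7.1]
finger_gap: 0.0194
gripper_force: 30.0
```

Emit:
{"fn": "arm_command", "kwargs": {"plan": [{"dx": 0,"dy": 0,"dz": 0,"ax": 0,"ay": 0,"az": 0},{"dx": 0,"dy": 0,"dz": 0,"ax": 0,"ay": 0,"az": 0},{"dx": 0,"dy": 0,"dz": 0,"ax": 0,"ay": 0,"az": 0},{"dx": 0,"dy": 0,"dz": 0,"ax": 0,"ay": 0,"az": 0},{"dx": 0,"dy": 0,"dz": 0,"ax": 0,"ay": 0,"az": 0}], "jaw": 0}}

```text
clock: 13.9
tcp_pos: [0.5508, 0.1464, 0.0914]
tcp_rot: [2.218, 2.225, 0.0]
contact_force: [-0.6, 0.8, -0.5]
finger_gap: 0.047
gripper_force: 0.0
```

Emit:
{"fn": "arm_command", "kwargs": {"plan": [{"dx": 0,"dy": 0,"dz": 15,"ax": 0,"ay": 0,"az": 0},{"dx": 0,"dy": 0,"dz": 30,"ax": 0,"ay": 0,"az": 0},{"dx": 0,"dy": 0,"dz": 35,"ax": 0,"ay": 0,"az": 0},{"dx": 0,"dy": 0,"dz": 30,"ax": 0,"ay": 0,"az": 0},{"dx": 0,"dy": 0,"dz": 10,"ax": 0,"ay": 0,"az": 0},{"dx": 0,"dy": 0,"dz": 0,"ax": 0,"ay": 0,"az": 0},{"dx": 0,"dy": 0,"dz": 0,"ax": 0,"ay": 0,"az": 0}]}}

```text
clock: 14.78
tcp_pos: [0.5504, 0.1463, 0.2101]
tcp_rot: [-2.217, -2.224, 0.002]
contact_force: [-0.4, -0.0, -0.6]
finger_gap: 0.047
gripper_force: 0.0
```

```bash
python3 w.py w4 .551 .146 .095,.12,.016 .066,.095,.016
python3 - <<'E'
from h import *
i,d=ctrl.snapshot('side');cv2.imwrite('pics/s3.png',cv2.resize(i[170:300,140:290],None,fx=4,fy=4,interpolation=cv2.INTER_CUBIC))
E
```

```text
[0.55038061 0.14630354 0.2101076 ] [-2.21735795 -2.22400376  0.0024867 ] [-0.37402858 -0.02318284 -0.57136981] [0.55077701 0.21540378 0.38852181] [-0.24165003  0.00168464  0.00241077]
.095,.12,.016 99 [0.5505 0.1525 0.1067] [[0.5407, 0.1445, 0.0953], [0.5603, 0.1551, 0.1197]] 0.1064 circ 0.5507 0.145 0.0103
.066,.095,.016 152 [0.5505 0.1517 0.0852] [[0.5382, 0.1405, 0.0813], [0.5624, 0.1573, 0.0948]] 0.0839 circ 0.5507 0.1448 0.013
```

View pics/s3.png

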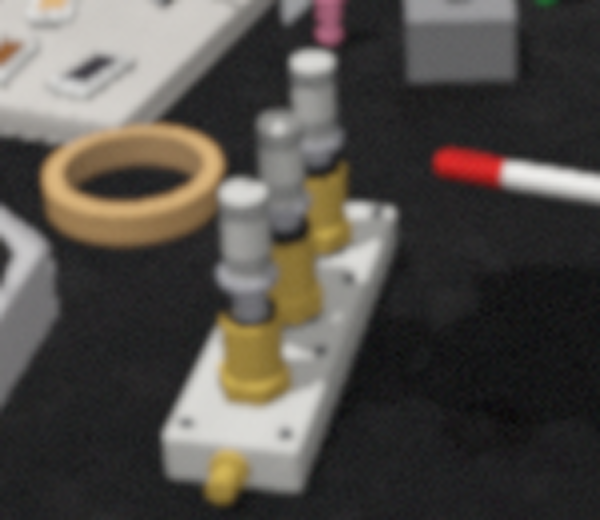

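The plug stands upright in the open port at (245,240). The gripper is clear and the bystanders visible here haven't moved.

```bash
python3 -c "
from plant import ctrl
print(ctrl.sign_off())"
```

```text
the job is handed in; nothing more can be done
None
```

The plug is locked upright in the open port: I pressed it onto the seal at about 9 N, drew it up about 4 mm to the stop at 13 N, released it and handed the job in. The click itself never showed in the force readings; I took the lock from the tug holding.

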